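Release a pad printer's loading slide and send the carriage to the stop

ROBOT

A 7-joint arm with a two-finger parallel gripper is mounted at the origin on the work surface. World frame = base frame: x ahead of the robot, y to its left, z up, the work surface at z = 0. Lengths are in mm, angles in rad, forces in N, time in s.
With the tool pointing down it reaches from about 400 to 875 mm from the base axis. Payload 19.3 kg.
Tool frame: the origin (TCP) lies at the very end of the fingers, on their centre line; the grasp point (between the pads) lies env.pinch_z behind it (env.pinch_z is the distance from the TCP to the grasp point, in mm); x points along the fingers, y is the direction in which the jaws open and shut, and the axes are right-handed (so a half turn about x gives the same grasp; the last joint's range is limited). The gripper opens to 85 mm and grips with 20 to 120 N. Pads are 22 mm wide; open, the fingers measure 114 mm over their backs; the gripper's body (76 mm by 85 mm) begins 54 mm behind the grasp point. The pads swing forward as they close: fully open they stand 13 mm farther back than shut.
Start: joints at [-1.272, 0.521, -0.036, 1.599, 0.021, 1.021, -0.113], TCP at [225.328, 582.96, 231.291] pointing down, gripper open.
Joint ranges: [-2.91, 2.91], [-0.3, 2.13], [-1.5, 1.42], [0.17, 2.43], [-1.26, 4.41], [0.16, 1.93], [-2.52, 2.52]. Speed limits (rad/s): [1.89, 1.89, 2.39, 2.39, 3.01, 3.01, 3.01].

INTERFACE

Orientations are given as [roll, pitch, yaw] about the fixed x, y, z axes, in that order (R = Rz(yaw) Ry(pitch) Rx(roll)).
In Python, from cell import env gives the robot as it stands. The module is installed in compiled form; this text tells all that it offers.
- The arm moves only by the tool play_rows, never from a script. Its argument "moves" is a list that holds one entry, the list of rows, each a list of 7 numbers: the shift along the tool's x, y, z scaled (see below), then the turn, a rotation vector about the tool's x, y, z scaled (see below), then the gripper command: -1 is shut, 1 is fully open, values between are in proportion. In form: [[[dx, dy, dz, rx, ry, rz, fingers], ...]]. A call has 1 to 12 rows; each row is the pose to reach, as a shift and turn from the pose commanded when the call began, along the tool's axes at that moment, turning the shorter way round; what a row does not reach only later rows make up. The controller multiplies each number of a shift by 20 cm and each number of a turn by 180 degrees. A row lasts 1/12 s, in which the tool goes at most 41.7 mm and 7.16 degrees, less where a joint would pass 70% of its speed; a pose out of reach is approached as far as the arm can. A call with a number of a shift or a turn outside -1 to 1 is refused whole. A call with a gripper value outside its range is refused whole. The fingers move at their own pace and stop on an object; "grip_force" is the grip in N (left out, the last holds). Time passes only in rows, so rows that repeat a pose let the fingers close. It gives the time, the measured TCP pose, the force and the opening at its end, in the units of the state.
- env.get_state(): the state, without advancing time (a new reading comes with each control period).
- env.read_camera(name): name is "scene" or "top"; returns the picture (480x640x3 uint8, red, green, blue); there is no depth.
- env.camera_info(name): a dict with "fx", "fy", "cx", "cy" (pixels), "xyz" and "attitude" of the camera in the world. Camera axes: x right, y up, looking along -z (the intrinsics and any distortion apply to the point x, -y, -z); pixel columns grow to the right and rows downward; lengths in mm; the calibration is good to about 2 mm. A picture is of the moment at which its call begins. camera_info takes no time and is no camera call.
- env.job_done(): hands the job in, once; it reports no verdict.
The state is a dict: "time_s": time; "joint_positions": joint angles; "qvel": joint speeds; "effort": joint torques, N m; "position": TCP position; "tcp_rot": TCP orientation; "ft_force": force on the tool from outside, world axes, zero at the start; "wrist_torque": the same for the moment, N m; "gripper_width": finger opening in mm.
Only numpy, scipy, OpenCV 4.12 (cv2) and the standard library are available. Lean on these libraries where they do the work, as an engineer would, in place of code of your own. Each camera call takes 0.05 s, during which the arm holds its last target.

TASK

The carriage of the loading slide is filled with white discs and bolted at its loading end. Press the spring catch's thumb plate down with one fingertip and keep it down while the other fingertip slides the bolt by its knob, back towards the catch, until it is fully drawn; let the catch spring up again, then push the carriage by its push plate all the way against the end stop and take the hand away. Pick nothing up: the discs stay in their nests, and everything else on the slide and the bench is left where it is.

Things in the scene. Friction and masses are not known exactly. Their poses are not given: they have to be found in the camera images.
- slide_unit: The loading slide: an aluminium plate 270 (x) by 310 (y) by 12 mm thick, screwed down flat on the bench. Origin: centre of the plate's underside, at bench height. Its axes: +x runs from the bolt and catch at its front to the carriage at its rear, +y towards the loading end (the end with the carriage and push plate at the start), -y towards the print-side end stop, +z up. At zero yaw +x points straight away from the robot.
- catch_top (a point): Centre of the top face of the spring catch's thumb plate, an oblong ribbed steel plate 46 mm long (unit x) by 24 mm wide (unit y) in a dark steel housing at the front end of the bolt (housing cheeks 36 mm apart over all, their tops 42 mm above the bench). The top face is 52 mm above the bench when up, 45 mm when pressed fully down; while up its centre is at (-80, +20, 52) mm in the slide unit's frame.
- catch (a joint): Catch travel in m: 0 = up (its tooth stands in a notch of the bolt and locks it), 0.007 = pressed fully down. It frees the bolt from about 0.005. Its spring needs 3 N to start and 6 N for the full travel and pushes it up again when let go; a bolt part of the way along holds it down. Pressing anywhere along the plate works.
- knob (a point): Centre of the top of the bolt's finger knob, an upright steel cylinder 16 mm across that rises from the flat bolt bar (top of the bar 34 mm above the bench) to 68 mm. At the start it is at (-22, +20, 68) mm in the slide unit's frame, 58 mm from the middle of the thumb plate (27 mm clear between knob and plate). Behind it (unit +x) there are 38 mm free to the carriage's near socket lugs and deck edge (deck top 48 mm high), with only a low bolt guide (39 mm high) between.
- bolt (a joint): Bolt travel in m: 0 = shot (its nose stands in the carriage's socket and locks the carriage), 0.022 = fully drawn, at its stop. It is drawn by moving the knob along the unit's -x, towards the thumb plate. It slides stiffly (2 to 4 N) and does not spring back. From 0.020 on the released catch springs up behind it and keeps it drawn.
- carriage (a joint): Carriage travel in m along the unit's -y: 0 = loading end (start), 0.09 = against the print-side end stop. It runs on rails with 3 N of friction and stays where it is left. The bolt blocks it until drawn.
- push_face (a point): Centre of the upper, free part of the outer face of the carriage's push plate, 66 mm above the bench: an upright aluminium plate 100 mm long (unit x), 6 mm thick, from 36 to 84 mm above the bench, on the carriage's loading end; the face looks along the unit's +y. At the start it is at (74, 121, 66) mm in the unit's frame. Outside it the space is free (only the 12 mm base plate and a 28 mm high end strip below).
- nest_mid (a point): Midpoint of the four nests on the carriage, at their floor (42 mm above the bench); it moves with the carriage, axes as the slide unit's. The carriage's deck is 100 (x) by 130 (y) mm and its top is 48 mm above the bench.
- disc0: White plastic disc, 40 mm across, 8 mm thick with a 13 mm high hub, lying loose in its 6 mm deep nest on the carriage, at (-24, -26) mm from nest_mid. Origin: centre of its underside.
- disc1: White plastic disc, 40 mm across, 8 mm thick with a 13 mm high hub, lying loose in its 6 mm deep nest on the carriage, at (+24, -26) mm from nest_mid. Origin: centre of its underside.
- disc2: White plastic disc, 40 mm across, 8 mm thick with a 13 mm high hub, lying loose in its 6 mm deep nest on the carriage, at (-24, +26) mm from nest_mid. Origin: centre of its underside.
- disc3: White plastic disc, 40 mm across, 8 mm thick with a 13 mm high hub, lying loose in its 6 mm deep nest on the carriage, at (+24, +26) mm from nest_mid. Origin: centre of its underside.
- stray_disc: A fifth such disc, lying on the base plate to the right of the catch (unit -y); leave alone. Origin: underside.
- ink_jar: Small white jar with black lid, 44 mm across, 55 mm high, standing on the base plate to the left of the catch (unit +y); leave alone. Origin: underside.
- hex_key: Dark L-shaped hex key, 90 by 28 mm, 6 mm thick, lying on the base plate to the right of the bolt; leave alone. Origin: underside.
- print_pad: Pink silicone print pad on a wooden block 70 by 50 mm, 52 mm high, on the bench; leave alone. Origin: underside.
- ink_can: Steel ink can, 72 mm across, 75 mm high, on the bench; leave alone. Origin: underside.
- thinner: White bottle, 60 mm across, 130 mm high, on the bench; leave alone. Origin: underside.
- spanner: Steel spanner 170 mm long, lying on the bench; leave alone. Origin: underside.

How it is judged:
By the outcome, as a careful person would: the job done as asked, in the order asked, and still so for the second after the job is handed in, with the robot touching nothing.
It also fails if it takes over 48 s, if anything falls off the work surface, if the arm or the gripper's body presses on something with over 40 N, if the wrist force passes 120 N, or if a joint passes its speed limit or range.

## Working session

There is one attempt and no reset: what is moved stays moved. The work goes in short steps, Python scripts to look and compute and a tool call to move; the robot and the scene stay as the last step left them, time stands still between calls to the robot, and variables do not carry over. Pictures are saved under pics/ and viewed, and the job is handed in when it is done.

Besides the shell and the picture viewer there is one more tool, called after "Call:" by a JSON object that holds its "name" and its "arguments". play_rows: Moves the arm, as the interface text tells. Its arguments: {"type":"object","properties":{"moves":{"type":"array"},"grip_force":{"type":"number"}},"required":["moves"]}

```bash
mkdir -p pics; python3 - <<'E'
from cell import env
import cv2
print(env.get_state()); print(env.pinch_z)
for n in("scene","top"):
    print(env.camera_info(n)); cv2.imwrite(f"pics/{n}0.png",env.read_camera(n)[:,:,::-1])
E
```

```text
{'time_s': 0.0, 'joint_positions': array([-1.27218426,  0.52201709, -0.03634257,  1.60000984,  0.02119756,
        1.02109918, -0.11281859]), 'qvel': array([-0.00122526,  0.00027999,  0.00018789,  0.00060838, -0.00042849,
       -0.00017179, -0.0007076 ]), 'effort': array([-6.72703445e-04, -9.27104759e+01,  1.97969086e+00, -3.69929230e+01,
        1.77728164e-02,  8.21431226e-03, -3.04337675e-05]), 'position': array([225.21992897, 582.64342485, 230.7229891 ]), 'tcp_rot': array([-1.50743143,  1.56964776, -1.87626014]), 'ft_force': array([-0.24264443,  0.09188904,  0.53015279]), 'wrist_torque': array([-0.03652344,  0.05594382,  0.05736169]), 'gripper_width': 85.29679857248446}
18.700000000000003
{'fx': 513.3833444767454, 'fy': 513.3833444767454, 'cx': 322.16443328867643, 'cy': 238.24517584539484, 'xyz': array([918.6153545 , 523.96547155, 896.03191965]), 'attitude': array([ 0.67971043, -0.00495849,  2.48650452])}
{'fx': 504.8748184687938, 'fy': 504.8748184687938, 'cx': 315.31316264375255, 'cy': 239.0232712360438, 'xyz': array([ 397.4809148 ,   -4.97958079, 1277.36683506]), 'attitude': array([ 0.10293887,  0.02334128, -1.56883876])}
```

View pics/scene0.png

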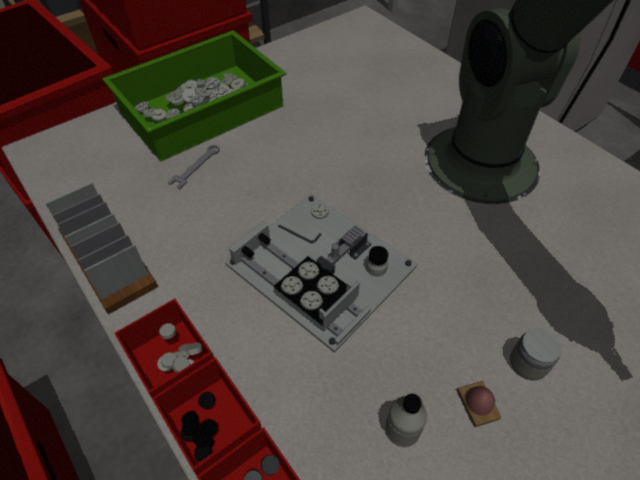

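View pics/top0.png

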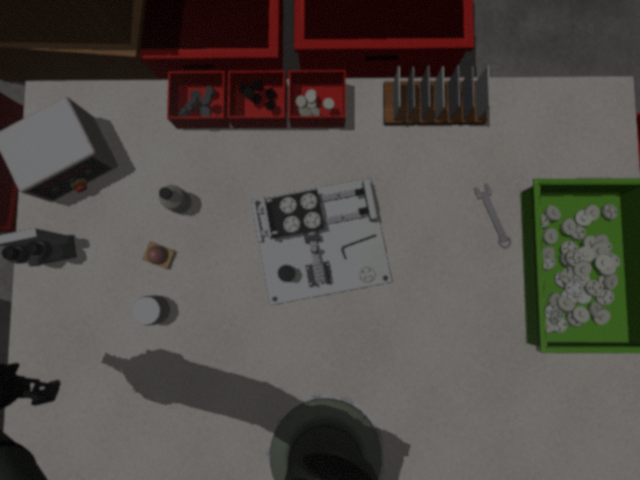

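The unit is at about (320,240) in the top view, rotated by a few degrees; in the scene view it is around (320,265). The stray disc is near the right front corner, and the arm is clear. I'll zoom in.

```bash
cat > h.py <<'E'
import numpy as np, cv2
from cell import env
from scipy.spatial.transform import Rotation as R
def cam(n):
    c=env.camera_info(n); return c,R.from_euler('xyz',c['attitude']).as_matrix()
def ray(n,u,v):
    c,M=cam(n); d=M@np.array([(u-c['cx'])/c['fx'],-(v-c['cy'])/c['fy'],-1.]); return c['xyz'],d
def onz(n,u,v,z):
    o,d=ray(n,u,v); return o+d*(z-o[2])/d[2]
def proj(n,p):
    c,M=cam(n); q=M.T@(np.asarray(p,float)-c['xyz']); return c['cx']+c['fx']*q[0]/-q[2], c['cy']-c['fy']*q[1]/-q[2]
E
python3 - <<'E'
import cv2,numpy as np
a=cv2.imread('pics/top0.png')[170:310,245:400]; cv2.imwrite('pics/topz.png',cv2.resize(np.clip(a*1.6,0,255).astype('uint8'),None,fx=5,fy=5,interpolation=2)[:600*1][:, :])
a=cv2.imread('pics/scene0.png')[185:355,220:425]; cv2.imwrite('pics/scz.png',cv2.resize(np.clip(a*1.6,0,255).astype('uint8'),None,fx=3.5,fy=3.5,interpolation=2))
a=cv2.imread('pics/top0.png')[170:310,245:400]; cv2.imwrite('pics/topz.png',cv2.resize(np.clip(a*1.6,0,255).astype('uint8'),None,fx=4,fy=4,interpolation=2))
E
```

```text
(no output)
```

View pics/topz.png

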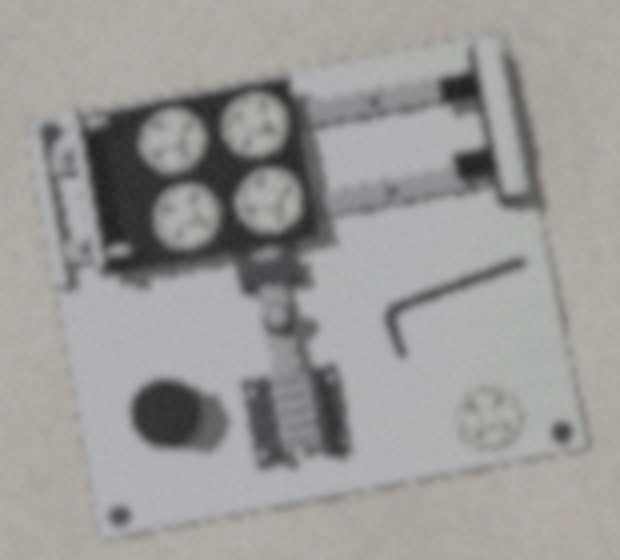

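View pics/scz.png

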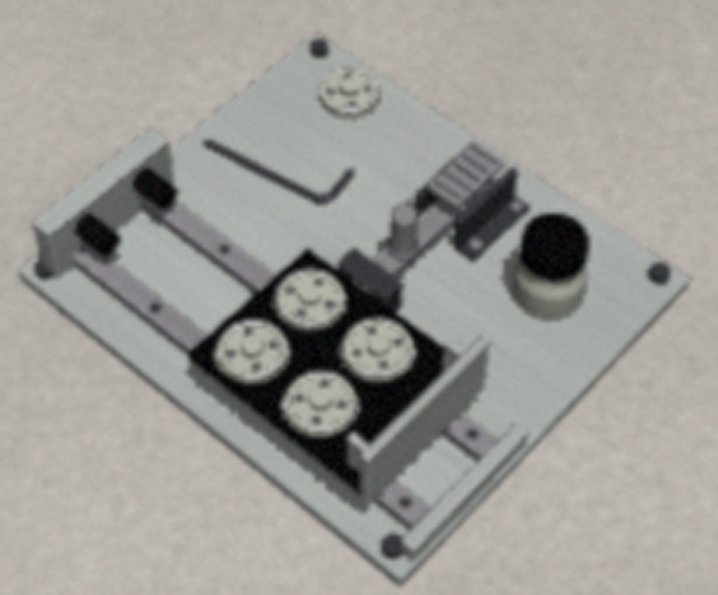

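```bash
cat > m.py <<'E'
from h import *
T=lambda u,v:((u+.5)/4-.5+245,(v+.5)/4-.5+170)
S=lambda u,v:((u+.5)/3.5-.5+220,(v+.5)/3.5-.5+185)
un={'FL':(-135,155),'FR':(-135,-155),'RR':(135,-155),'RL':(135,155)}
t={'FL':(106,537),'FR':(590,446),'RR':(500,36),'RL':(30,122)}
s={'FR':(318,33),'FL':(690,281),'RL':(401,583),'RR':(21,274)}
def fit(A,B):
    a=A-A.mean(0);b=B-B.mean(0)
    th=np.arctan2((a[:,0]*b[:,1]-a[:,1]*b[:,0]).sum(),(a*b).sum())
    c,s_=np.cos(th),np.sin(th);Rm=np.array([[c,-s_],[s_,c]]);tt=B.mean(0)-Rm@A.mean(0)
    return th,tt,B-(A@Rm.T+tt)
for n,d,f in(('top',t,T),('scene',s,S)):
    A=np.array([un[k] for k in d],float);B=np.array([onz(n,*f(*d[k]),12 if not(n=='scene' and 0) else 12)[:2] for k in d])
    th,tt,r=fit(A,B);print(n,'yaw',th,'xy',tt,'\n',r.round(1))
E
python3 m.py; python3 - <<'E'
from m import *
# knob & thumbplate
def tri(pt,ps):
    o1,d1=ray('top',*pt);o2,d2=ray('scene',*ps)
    x=np.linalg.lstsq(np.c_[d1,-d2],o2-o1,rcond=None)[0];a=o1+d1*x[0];b=o2+d2*x[1];return (a+b)/2,np.linalg.norm(a-b)
print('knob',tri(T(278,302),S(405,211)))
# jar lid, discs
for z,p in((50,(173,140)),(50,(254,124)),(50,(186,215)),(50,(269,199))):print(onz('top',*T(*p),z))
E
```

```text
top yaw 0.1901637112695381 xy [524.74721776  10.21610516] 
 [[ 2.8 -2.2]
 [ 1.2  0.8]
 [-3.9  3.3]
 [-0.1 -1.9]]
scene yaw 0.18709815054694623 xy [524.12775898  13.86808377] 
 [[-0.7 -0.4]
 [ 1.6 -1.1]
 [ 0.3 -0.9]
 [-1.1  2.4]]
top yaw 0.1901637112695381 xy [524.74721776  10.21610516] 
 [[ 2.8 -2.2]
 [ 1.2  0.8]
 [-3.9  3.3]
 [-0.1 -1.9]]
scene yaw 0.18709815054694623 xy [524.12775898  13.86808377] 
 [[-0.7 -0.4]
 [ 1.6 -1.1]
 [ 0.3 -0.9]
 [-1.1  2.4]]
knob (array([504.04469769,  28.74498002,  76.84859581]), np.float64(7.672075720984529))
[609.52902546  91.74628308  50.        ]
[619.40756599  41.83084921  50.        ]
[562.90290214  83.40227316  50.        ]
[572.74595057  32.45973658  50.        ]
```

```bash
cat > d.py <<'E'
from m import *
rois={'top':(262,185,328,238),'scene':(275,250,350,320)}
res={}
for n,(x0,y0,x1,y1) in rois.items():
    im=cv2.imread(f'pics/{n}0.png')[y0:y1,x0:x1]; g=cv2.resize(cv2.cvtColor(im,6),None,fx=6,fy=6,interpolation=2)
    _,b=cv2.threshold(g,0,255,cv2.THRESH_OTSU); b=cv2.morphologyEx(b,cv2.MORPH_CLOSE,np.ones((9,9)))
    cs,_=cv2.findContours(b,cv2.RETR_EXTERNAL,2)
    for c in cs:
        A=cv2.contourArea(c)
        if A<3000:continue
        (u,v),(a,e),_=cv2.fitEllipse(c); u=(u+.5)/6-.5+x0;v=(v+.5)/6-.5+y0
        print(n,int(A),(round(u,1),round(v,1)),round(a/6,1),round(e/6,1),onz(n,u,v,50).round(1))
E
python3 d.py | grep -v yaw
```

```text
[[ 2.8 -2.2]
 [ 1.2  0.8]
 [-3.9  3.3]
 [-0.1 -1.9]]
 [[-0.7 -0.4]
 [ 1.6 -1.1]
 [ 0.3 -0.9]
 [-1.1  2.4]]
top 7342 (291.1, 223.7) 15.7 16.6 [562.2  83.4  50. ]
top 7336 (311.9, 219.7) 15.8 16.5 [571.9  32.4  50. ]
top 7197 (287.7, 204.7) 15.5 16.4 [609.3  92.3  50. ]
top 7171 (308.3, 200.8) 15.6 16.4 [619.1  41.3  50. ]
top 35449 (295.8, 214.8) 51.1 64.5 [584.   72.2  50. ]
scene 4023 (348.8, 303.2) 6.7 13.7 [555.8 142.8  50. ]
scene 16242 (302.3, 331.2) 25.0 152.3 [662.4 137.2  50. ]
scene 10511 (311.1, 299.7) 17.9 20.8 [608.8  92.5  50. ]
scene 5272 (332.8, 303.8) 9.9 37.8 [581.1 125.   50. ]
scene 9902 (291.6, 284.7) 17.1 20.4 [618.5  41.3  50. ]
scene 9831 (327.7, 284.3) 17.2 20.3 [561.3  83.7  50. ]
scene 9078 (308.2, 269.9) 16.5 19.6 [571.2  32.4  50. ]
scene 14258 (349.0, 268.0) 30.0 33.1 [502.5  78.6  50. ]
scene 30997 (308.7, 257.0) 40.6 46.0 [550.9   6.8  50. ]
```

Disc centres agree in both views to under 1 mm (mean (590.3, 62.4) at z = 50, yaw about 0.188). The unit's y still needs a direct check on the knob and thumb plate.

```bash
python3 - <<'E'
from h import *
for n,(x0,y0,x1,y1) in {'top':(300,225,340,265),'scene':(310,215,380,270)}.items():
    k=14 if n=='top' else 11
    a=cv2.imread(f'pics/{n}0.png')[y0:y1,x0:x1]; a=cv2.resize(np.clip(a*2.,0,255).astype('uint8'),None,fx=k,fy=k,interpolation=2)
    # overlay predicted points for hypothesis origin
    for i,oy in enumerate((12,)):
      o=np.array([524.4,oy]);c,s=np.cos(.188),np.sin(.188)
      for p in [(-22,20,68),(-80,20,52)]+[(-80+dx,20+dy,52) for dx in(-23,23) for dy in(-12,12)]:
        w=[o[0]+c*p[0]-s*p[1],o[1]+s*p[0]+c*p[1],p[2]]
        u,v=proj(n,w);cv2.circle(a,(int((u-x0+.5)*k),int((v-y0+.5)*k)),4,(0,0,255),-1)
    cv2.imwrite(f'pics/{n}k.png',a)
E
```

```text
(no output)
```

View pics/topk.png

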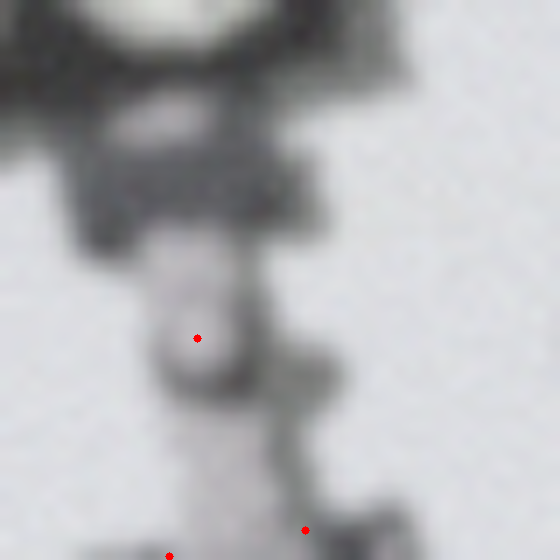

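View pics/scenek.png

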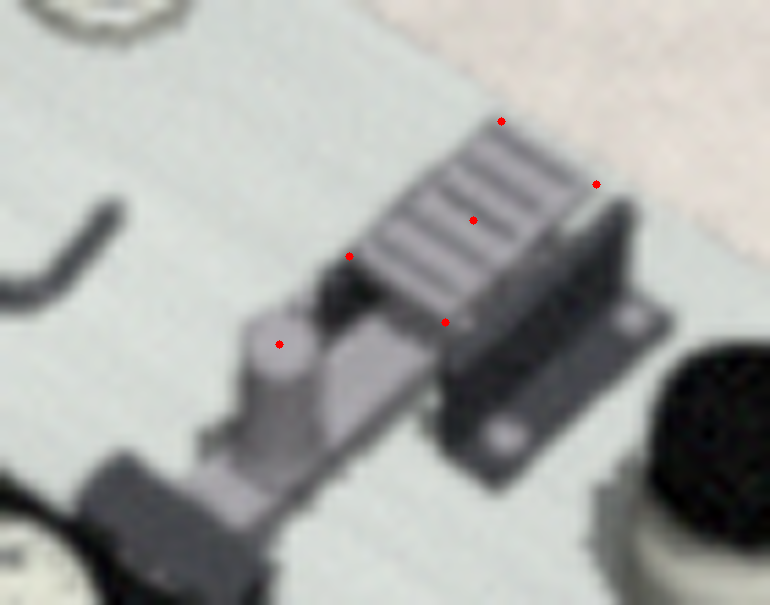

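The model points land on the knob and thumb plate in both views (top crop knob (197,338); scene crop knob (279,344), plate (473,220)), within about 1 mm. So I take origin (524.4, 12) and yaw 0.188. Next I'll compute the approach with the jaws along unit x.

```bash
cat > g.py <<'E'
from h import *
import sys
O=np.array([524.4,12.]);YAW=.188
c,s=np.cos(YAW),np.sin(YAW);UR=np.array([[c,-s,0],[s,c,0],[0,0,1]])
def w(p): return np.r_[O,0]+UR@np.asarray(p,float)
def unit(p): return UR.T@(np.asarray(p)-np.r_[O,0])
def info(target=None,sgn=1):
    st=env.get_state();M=R.from_euler('xyz',st['tcp_rot']).as_matrix()
    print('t',st['time_s'],'unit',unit(st['position']).round(1),'F(unit)',(UR.T@st['ft_force']).round(1),'w',round(st['gripper_width'],1),'q',st['joint_positions'].round(2))
    if target is not None:
        x=np.array([0,0,-1.]);y=sgn*UR[:,0];G=np.c_[x,y,np.cross(x,y)]
        rv=R.from_matrix(M.T@G).as_rotvec()
        print('shift',((M.T@(w(target)-st['position']))/200).round(4),'rot',(rv/np.pi).round(4))
    print('unit axes in tool', (M.T@UR).round(3).tolist())
E
python3 -c "
from g import *
info((-37,20,200),1);info((-37,20,200),-1)"
```

```text
t 0.1 unit [-187.3  616.6  230.8] F(unit) [ 0.7  0.2 -0.5] w 85.5 q [-1.27  0.52 -0.04  1.6   0.02  1.02 -0.11]
shift [ 0.1562 -2.1351  2.2142] rot [3.228e-01 2.000e-04 3.000e-04]
unit axes in tool [[-0.0, -0.001, -1.0], [0.528, 0.849, -0.001], [0.849, -0.528, 0.0]]
t 0.1 unit [-187.3  616.6  230.8] F(unit) [ 0.7  0.2 -0.5] w 85.5 q [-1.27  0.52 -0.04  1.6   0.02  1.02 -0.11]
shift [ 0.1562 -2.1351  2.2142] rot [-6.772e-01 -3.000e-04  2.000e-04]
unit axes in tool [[-0.0, -0.001, -1.0], [0.528, 0.849, -0.001], [0.849, -0.528, 0.0]]
```

Call:
{"name": "play_rows", "arguments": {"moves": [[[0,-1,1,0.16,0,0,0.18],[0,-1,1,0.16,0,0,0.18],[0,-1,1,0.16,0,0,0.18],[0,-1,1,0.16,0,0,0.18],[0,-1,1,0.16,0,0,0.18],[0,-1,1,0.16,0,0,0.18],[0,-1,1,0.16,0,0,0.18],[0,-1,1,0.16,0,0,0.18],[0,-1,1,0.16,0,0,0.18],[0,-1,1,0.16,0,0,0.18],[0,-1,1,0.16,0,0,0.18],[0,-1,1,0.16,0,0,0.18]]], "grip_force": 60}}

```text
time_s: 1.1
position: [339.3, 325.1, 231.1]
tcp_rot: [-1.868, 1.571, -2.738]
ft_force: [0.0, -0.2, -0.3]
gripper_width: 50.4
```

```bash
python3 -c "
from g import *
info((-37,20,200),1)"
```

```text
t 1.1 unit [-123.3  342.2  231.1] F(unit) [-0.  -0.2 -0.3] w 50.4 q [-1.    0.28  0.14  2.   -0.05  0.87 -0.14]
shift [ 0.1556 -0.4144  1.6156] rot [ 1.633e-01 -0.000e+00  1.000e-04]
unit axes in tool [[-0.0, -0.0, -1.0], [0.871, 0.491, -0.0], [0.491, -0.871, -0.0]]
```

Call:
{"name": "play_rows", "arguments": {"moves": [[[0,-0.21,0.81,0.16,0,0,0.18],[0,-0.21,0.81,0.16,0,0,0.18],[0,-0.21,0.81,0.16,0,0,0.18],[0,-0.21,0.81,0.16,0,0,0.18],[0,-0.21,0.81,0.16,0,0,0.18],[0,-0.21,0.81,0.16,0,0,0.18],[0,-0.21,0.81,0.16,0,0,0.18],[0,-0.21,0.81,0.16,0,0,0.18],[0,-0.21,0.81,0.16,0,0,0.18]]]}}

```text
time_s: 1.85
position: [411.5, 174.5, 231.2]
tcp_rot: [-2.038, 1.571, 2.874]
ft_force: [0.6, 0.1, -0.3]
gripper_width: 50.4
```

```bash
python3 -c "
from g import *
info((-37,20,130),1)"
```

```text
t 1.85 unit [-80.6 180.8 231.2] F(unit) [ 0.7  0.  -0.3] w 50.4 q [-0.8   0.25  0.32  2.06 -0.1   0.85 -0.22]
shift [0.5057 0.2087 0.8063] rot [ 0.0037 -0.      0.0001]
unit axes in tool [[-0.0, 0.0, -1.0], [1.0, 0.012, -0.0], [0.012, -1.0, -0.0]]
```

Call:
{"name": "play_rows", "arguments": {"moves": [[[0,0.209,0.806,0.0037,0,0,0.18],[0,0.209,0.806,0.0037,0,0,0.18],[0,0.209,0.806,0.0037,0,0,0.18],[0,0.209,0.806,0.0037,0,0,0.18],[0.2,0.209,0.806,0.0037,0,0,0.18],[0.5,0.209,0.806,0.0037,0,0,0.18],[0.5,0.209,0.806,0.0037,0,0,0.18],[0.5,0.209,0.806,0.0037,0,0,0.18],[0.5,0.209,0.806,0.0037,0,0,0.18]]]}}

```text
time_s: 2.6
position: [484.2, 23.8, 131.2]
tcp_rot: [-1.517, 1.569, -2.902]
ft_force: [0.2, -0.4, 0.6]
gripper_width: 50.3
```

```bash
python3 -c "
from g import *
info((-37,20,80),1)
for n,(x0,y0,x1,y1) in {'top':(265,185,375,285),'scene':(270,150,430,300)}.items():
    a=env.read_camera(n)[y0:y1,x0:x1,::-1];cv2.imwrite('pics/%s1.png'%n,cv2.resize(np.clip(a*1.8,0,255).astype('uint8'),None,fx=4 if n=='scene' else 5,fy=4 if n=='scene' else 5,interpolation=2))
"
```

```text
t 2.6 unit [-37.3  19.1 131.2] F(unit) [ 0.1 -0.5  0.6] w 50.3 q [-0.42  0.48  0.33  2.06 -0.25  0.64  0.26]
shift [ 0.256   0.002  -0.0044] rot [-0.0006  0.      0.0005]
unit axes in tool [[-0.002, -0.0, -1.0], [1.0, -0.002, -0.002], [-0.002, -1.0, 0.0]]
```

View pics/scene1.png

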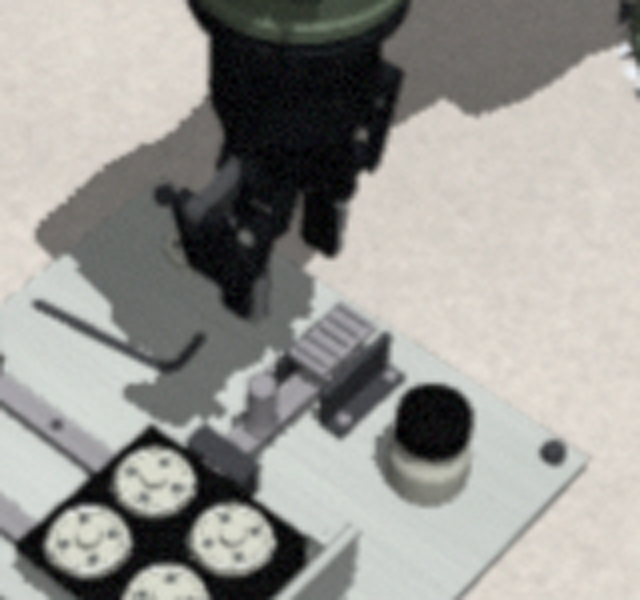

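View pics/top1.png

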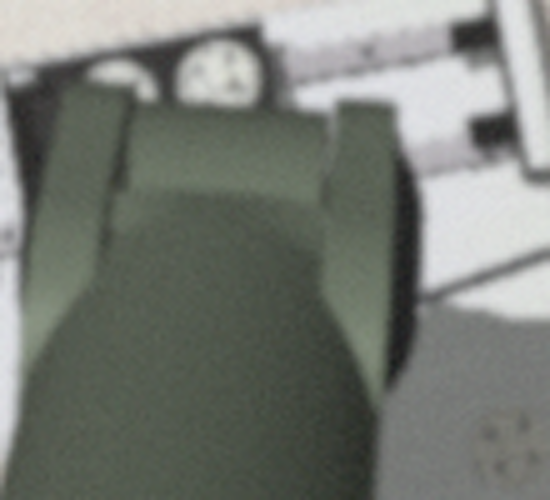

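Fingers sit on the bolt line, with one over the plate side and the other behind the knob. I'll shift 2.5 mm further back for clearance and descend.

Call:
{"name": "play_rows", "arguments": {"moves": [[[0,0.0135,-0.0045,0,0,0,0.18],[0.15,0.0135,-0.0045,0,0,0,0.18],[0.25,0.0135,-0.0045,0,0,0,0.18],[0.29,0.0135,-0.0045,0,0,0,0.18],[0.31,0.0135,-0.0045,0,0,0,0.18],[0.33,0.0135,-0.0045,0,0,0,0.18],[0.33,0.0135,-0.0045,0,0,0,0.18],[0.33,0.0135,-0.0045,0,0,0,0.18]]]}}

```text
time_s: 3.37
position: [487.4, 24.8, 66.1]
tcp_rot: [1.583, 1.57, 0.197]
ft_force: [0.7, -0.4, 0.2]
gripper_width: 50.4
```

```bash
python3 -c "
from g import *
info((-34.5,20,50),1)
for n,(x0,y0,x1,y1) in {'scene':(290,170,410,290)}.items():
    a=env.read_camera(n)[y0:y1,x0:x1,::-1];cv2.imwrite('pics/%s2.png'%n,cv2.resize(np.clip(a*2.4,0,255).astype('uint8'),None,fx=5,fy=5,interpolation=2))
"
```

```text
t 3.3667 unit [-33.9  19.5  66.1] F(unit) [ 0.6 -0.5  0.2] w 50.4 q [-0.37  0.59  0.26  2.09 -0.31  0.49  0.31]
shift [ 0.0806 -0.0029 -0.0024] rot [-0.0009 -0.     -0.0004]
unit axes in tool [[0.001, 0.0, -1.0], [1.0, -0.003, 0.001], [-0.003, -1.0, -0.0]]
```

View pics/scene2.png

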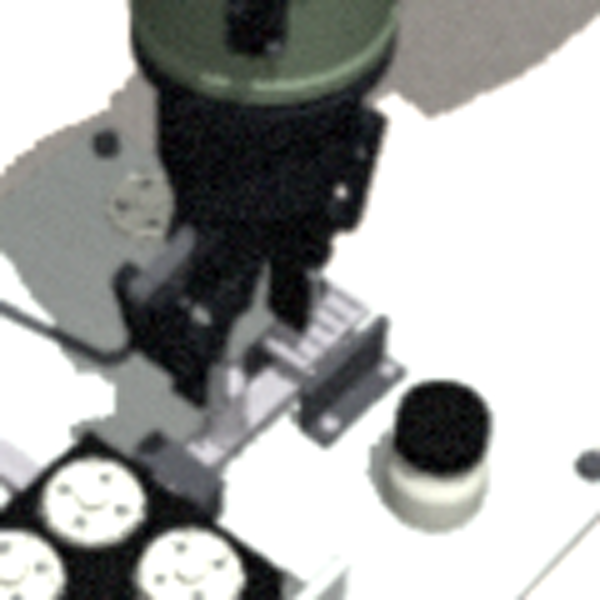

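B is behind the knob and A is over the plate. Descending until contact.

Call:
{"name": "play_rows", "arguments": {"moves": [[[0.04,0,-0.0025,0,0,0,0.18],[0.06,0,-0.0025,0,0,0,0.18],[0.075,0,-0.0025,0,0,0,0.18],[0.085,0,-0.0025,0,0,0,0.18],[0.085,0,-0.0025,0,0,0,0.18]]]}}

```text
time_s: 3.83
position: [486.6, 25.3, 47.9]
tcp_rot: [-1.706, 1.57, -3.092]
ft_force: [-0.7, 1.2, 3.1]
gripper_width: 50.5
```

```bash
python3 -c "
from g import *
info()"
```

```text
t 3.8333 unit [-34.7  20.1  47.9] F(unit) [-0.5  1.3  3.1] w 50.5 q [-0.35  0.63  0.24  2.1  -0.32  0.45  0.32]
unit axes in tool [[-0.001, 0.0, -1.0], [1.0, -0.003, -0.001], [-0.003, -1.0, -0.0]]
```

Call:
{"name": "play_rows", "arguments": {"moves": [[[0.01,0,0,0,0,0,0.18],[0.02,0,0,0,0,0,0.18],[0.03,0,0,0,0,0,0.18],[0.036,0,0,0,0,0,0.18],[0.036,0,0,0,0,0,0.18]]]}}

```text
time_s: 4.25
position: [486.6, 25.3, 41.4]
tcp_rot: [-2.404, 1.57, 2.493]
ft_force: [-4.8, 0.8, 22.7]
gripper_width: 50.1
```

```bash
python3 -c "
from g import *
info()"
```

```text
t 4.25 unit [-34.7  20.1  41.4] F(unit) [-4.5  1.7 22.7] w 50.1 q [-0.35  0.64  0.23  2.1  -0.33  0.44  0.33]
unit axes in tool [[-0.0, 0.0, -1.0], [1.0, -0.003, -0.0], [-0.003, -1.0, -0.0]]
```

Catch is at its stop (22.7 N up, TCP down 6.5 mm since contact). I'll ease off slightly and slide along unit −x.

Call:
{"name": "play_rows", "arguments": {"moves": [[[-0.002,-0.01,0,0,0,0,0.18],[-0.002,-0.02,0,0,0,0,0.18],[-0.002,-0.03,0,0,0,0,0.18],[-0.002,-0.04,0,0,0,0,0.18],[-0.002,-0.05,0,0,0,0,0.18],[-0.002,-0.05,0,0,0,0,0.18]]]}}

```text
time_s: 4.75
position: [478.6, 23.5, 41.9]
tcp_rot: [1.438, 1.567, 0.052]
ft_force: [4.6, 0.5, 5.4]
gripper_width: 50.6
```

```bash
python3 -c "
from g import *
info()
for n,(x0,y0,x1,y1) in {'scene':(290,170,410,290)}.items():
    a=env.read_camera(n)[y0:y1,x0:x1,::-1];cv2.imwrite('pics/%s3.png'%n,cv2.resize(np.clip(a*2.4,0,255).astype('uint8'),None,fx=5,fy=5,interpolation=2))
"
```

```text
t 4.75 unit [-42.9  19.9  41.9] F(unit) [ 4.6 -0.4  5.4] w 50.6 q [-0.34  0.63  0.23  2.12 -0.33  0.42  0.33]
unit axes in tool [[0.004, -0.0, -1.0], [1.0, -0.003, 0.004], [-0.003, -1.0, 0.0]]
```

View pics/scene3.png

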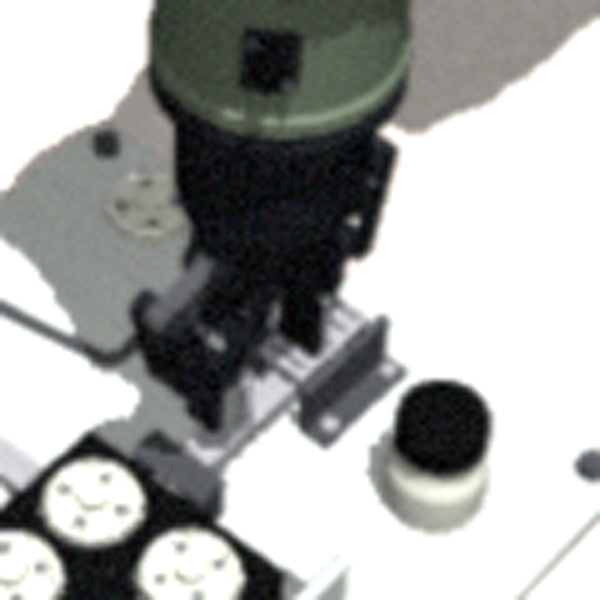

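Force along +x is now 4.6 N, so the knob is being drawn. I'll press slightly more and continue.

Call:
{"name": "play_rows", "arguments": {"moves": [[[0.0015,0,0,0,0,0,0.18],[0.0015,-0.01,0,0,0,0,0.18],[0.0015,-0.02,0,0,0,0,0.18],[0.0015,-0.03,0,0,0,0,0.18],[0.0015,-0.04,0,0,0,0,0.18],[0.0015,-0.05,0,0,0,0,0.18],[0.0015,-0.06,0,0,0,0,0.18],[0.0015,-0.07,0,0,0,0,0.18],[0.0015,-0.08,0,0,0,0,0.18],[0.0015,-0.08,0,0,0,0,0.18]]]}}

```text
time_s: 5.63
position: [463.3, 20.6, 41.8]
tcp_rot: [1.434, 1.566, 0.048]
ft_force: [4.8, 0.1, 6.0]
gripper_width: 50.4
```

```bash
python3 -c "
from g import *
info()"
```

```text
t 5.6333 unit [-58.5  19.9  41.8] F(unit) [ 4.8 -0.8  6. ] w 50.4 q [-0.34  0.61  0.22  2.16 -0.33  0.39  0.34]
unit axes in tool [[0.004, -0.001, -1.0], [1.0, -0.003, 0.004], [-0.003, -1.0, 0.001]]
```

Call:
{"name": "play_rows", "arguments": {"moves": [[[0,-0.005,0,0,0,0,0.18],[0,-0.01,0,0,0,0,0.18],[0,-0.015,0,0,0,0,0.18],[0,-0.015,0,0,0,0,0.18]]]}}

```text
time_s: 5.97
position: [460.5, 20.0, 41.8]
tcp_rot: [1.432, 1.566, 0.046]
ft_force: [7.5, 0.4, 7.6]
gripper_width: 50.5
```

```bash
python3 -c "
from g import *
info()"
```

```text
t 5.9667 unit [-61.3  19.8  41.8] F(unit) [ 7.4 -1.   7.6] w 50.5 q [-0.34  0.61  0.22  2.17 -0.33  0.39  0.34]
unit axes in tool [[0.004, -0.001, -1.0], [1.0, -0.003, 0.004], [-0.003, -1.0, 0.001]]
```

Call:
{"name": "play_rows", "arguments": {"moves": [[[0,-0.004,0,0,0,0,0.18],[0,-0.008,0,0,0,0,0.18],[0,-0.008,0,0,0,0,0.18]]]}}

```text
time_s: 6.22
position: [460.1, 20.0, 41.8]
tcp_rot: [1.427, 1.564, 0.042]
ft_force: [13.4, 2.9, 0.2]
gripper_width: 50.6
```

```bash
python3 -c "
from g import *
info()
for n,(x0,y0,x1,y1) in {'scene':(290,170,410,290)}.items():
    a=env.read_camera(n)[y0:y1,x0:x1,::-1];cv2.imwrite('pics/%s4.png'%n,cv2.resize(np.clip(a*2.4,0,255).astype('uint8'),None,fx=5,fy=5,interpolation=2))
"
```

```text
t 6.2167 unit [-61.7  19.9  41.8] F(unit) [13.7  0.3  0.2] w 50.6 q [-0.34  0.61  0.22  2.17 -0.34  0.38  0.34]
unit axes in tool [[0.007, -0.001, -1.0], [1.0, -0.003, 0.007], [-0.003, -1.0, 0.001]]
```

View pics/scene4.png

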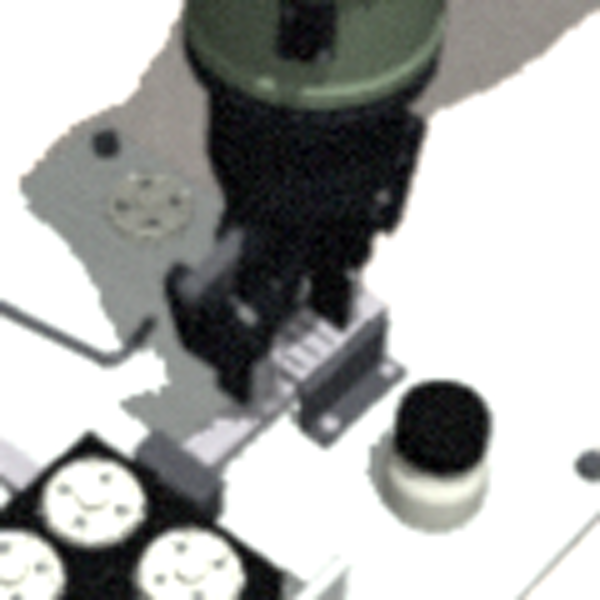

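The bolt is hard on its stop (13.7 N, no further motion). Letting the catch up, then raising the hand.

Call:
{"name": "play_rows", "arguments": {"moves": [[[-0.015,0.002,0,0,0,0,0.18],[-0.035,0.002,0,0,0,0,0.18],[-0.055,0.004,0,0,0,0,0.18],[-0.07,0.02,0,0,0,0,0.18],[-0.1,0.025,0,0,0,0,0.18],[-0.2,0.025,0,0,0,0,0.18],[-0.35,0.025,0,0,0,0,0.18],[-0.5,0.025,0,0,0,0,0.18],[-0.5,0.025,0,0,0,0,0.18],[-0.5,0.025,0,0,0,0,0.18]]]}}

```text
time_s: 7.1
position: [462.2, 20.8, 142.6]
tcp_rot: [1.675, 1.568, 0.289]
ft_force: [-0.1, 0.8, -1.3]
gripper_width: 50.3
```

```bash
python3 -c "
from g import *
info((74,160,141.5))
for n,(x0,y0,x1,y1) in {'scene':(290,170,410,290)}.items():
    a=env.read_camera(n)[y0:y1,x0:x1,::-1];a=cv2.resize(np.clip(a*2.,0,255).astype('uint8'),None,fx=5,fy=5,interpolation=2)
    for p in((-22,20,68),(-44,20,68),(-57,8,52),(-57,32,52),(-57,8,45),(-57,32,45)):
        u,v=proj(n,w(p));cv2.circle(a,(int((u-x0+.5)*5),int((v-y0+.5)*5)),2,(0,0,255),-1)
    cv2.imwrite('pics/%s5.png'%n,a)
"
```

```text
t 7.1 unit [-59.4  20.2 142.6] F(unit) [ 0.1  0.8 -1.3] w 50.3 q [-0.44  0.43  0.35  2.11 -0.24  0.64  0.25]
shift [ 0.0073  0.6652 -0.7007] rot [-0.0009 -0.0001 -0.0009]
unit axes in tool [[0.003, 0.0, -1.0], [1.0, -0.003, 0.003], [-0.003, -1.0, -0.0]]
```

View pics/scene5.png

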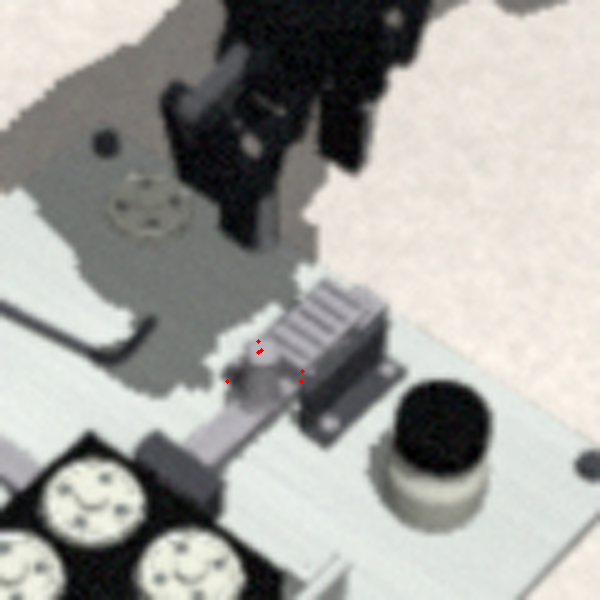

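The knob is at its drawn position. Now comparing the plate height with the starting picture.

```bash
python3 -c "
from g import *
a=cv2.imread('pics/scene0.png')[215:260,335:380];b=env.read_camera('scene')[215:260,335:380,::-1]
o=[cv2.resize(np.clip(x*2.,0,255).astype('uint8'),None,fx=8,fy=8,interpolation=2) for x in(a,b)]
for z in(45,52):
  for im in o:
    P=[proj('scene',w(p)) for p in((-103,8,z),(-57,8,z),(-57,32,z),(-103,32,z))]
    cv2.polylines(im,[np.array([((u-335+.5)*8,(v-215+.5)*8) for u,v in P]).astype(int)],True,(0,0,255) if z==45 else (0,200,0),1)
cv2.imwrite('pics/cmp.png',np.hstack(o))"
```

```text
(no output)
```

View pics/cmp.png

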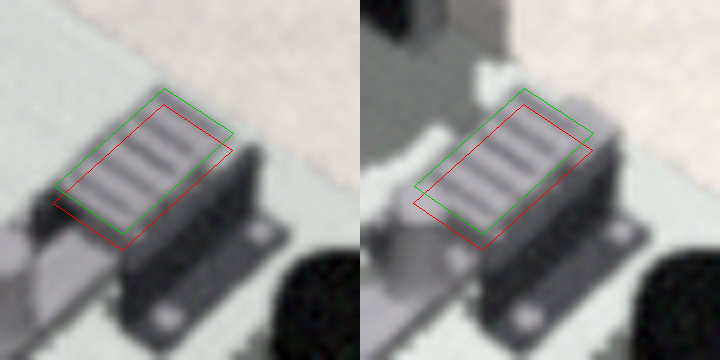

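The ribs sit exactly where they did at the start (52 mm outline), so the catch is up. Moving to the push plate with the gripper shut.

Call:
{"name": "play_rows", "arguments": {"moves": [[[0,0.665,-0.7,0,0,0,-1],[0,0.665,-0.7,0,0,0,-1],[0,0.665,-0.7,0,0,0,-1],[0,0.665,-0.7,0,0,0,-1],[0,0.665,-0.7,0,0,0,-1],[0,0.665,-0.7,0,0,0,-1],[0,0.665,-0.7,0,0,0,-1],[0,0.665,-0.7,0,0,0,-1],[0,0.665,-0.7,0,0,0,-1]]]}}

```text
time_s: 7.95
position: [566.0, 181.3, 140.7]
tcp_rot: [-1.144, 1.569, -2.531]
ft_force: [0.7, -0.2, 0.3]
gripper_width: -0.0
```

```bash
python3 -c "
from g import *
info((74,155,54))"
```

```text
t 7.95 unit [ 72.6 158.5 140.7] F(unit) [ 0.6 -0.3  0.3] w -0.0 q [-0.64  0.61  0.34  1.78 -0.27  0.8   0.01]
shift [0.4334 0.0079 0.0174] rot [-0.0014  0.0002  0.0004]
unit axes in tool [[-0.001, -0.001, -1.0], [1.0, -0.004, -0.001], [-0.004, -1.0, 0.001]]
```

Call:
{"name": "play_rows", "arguments": {"moves": [[[0.15,0.007,0,0,0,0,-1],[0.3,0.007,0,0,0,0,-1],[0.4,0.007,0,0,0,0,-1],[0.43,0.007,0.02,0,0,0,-1],[0.43,0.007,0.05,0,0,0,-1],[0.43,0.007,0.08,0,0,0,-1],[0.43,0.007,0.11,0,0,0,-1],[0.43,0.007,0.13,0,0,0,-1],[0.43,0.007,0.15,0,0,0,-1],[0.43,0.007,0.17,0,0,0,-1],[0.43,0.007,0.18,0,0,0,-1]]]}}

```text
time_s: 8.87
position: [575.1, 147.4, 55.8]
tcp_rot: [1.918, 1.57, 0.532]
ft_force: [0.5, 2.9, 2.7]
gripper_width: 0.2
```

```bash
python3 -c "
from g import *
info((74,42,54))"
```

```text
t 8.8667 unit [ 75.1 123.5  55.8] F(unit) [1.1 2.7 2.7] w 0.2 q [-0.54  0.73  0.27  1.82 -0.31  0.63  0.11]
shift [ 0.0089 -0.0043  0.4075] rot [-0.001  -0.0001 -0.0004]
unit axes in tool [[0.001, 0.0, -1.0], [1.0, -0.003, 0.001], [-0.003, -1.0, -0.0]]
```

The carriage moves freely (2.7 N). Pushing on smoothly.

Call:
{"name": "play_rows", "arguments": {"moves": [[[0,0,0.01,0,0,0,-1],[0,0,0.03,0,0,0,-1],[0,0,0.05,0,0,0,-1],[0,0,0.08,0,0,0,-1],[0,0,0.11,0,0,0,-1],[0,0,0.14,0,0,0,-1],[0,0,0.17,0,0,0,-1],[0,0,0.2,0,0,0,-1],[0,0,0.23,0,0,0,-1],[0,0,0.26,0,0,0,-1],[0,0,0.28,0,0,0,-1],[0,0,0.3,0,0,0,-1]]]}}

```text
time_s: 9.87
position: [585.6, 88.0, 55.1]
tcp_rot: [-1.5, 1.571, -2.886]
ft_force: [1.0, 3.7, 2.1]
gripper_width: 0.2
```

Call:
{"name": "play_rows", "arguments": {"moves": [[[0,0,0.02,0,0,0,-1],[0,0,0.04,0,0,0,-1],[0,0,0.06,0,0,0,-1],[0,0,0.07,0,0,0,-1],[0,0,0.08,0,0,0,-1],[0,0,0.09,0,0,0,-1],[0,0,0.095,0,0,0,-1],[0,0,0.1,0,0,0,-1],[0,0,0.1,0,0,0,-1]]]}}

```text
time_s: 10.62
position: [589.2, 68.6, 55.2]
tcp_rot: [-0.91, 1.571, -2.296]
ft_force: [0.4, 0.3, 0.5]
gripper_width: 0.1
```

```bash
python3 -c "
from g import *
info((74,42,54))"
```

```text
t 10.6167 unit [74.3 43.5 55.2] F(unit) [0.4 0.2 0.5] w 0.1 q [-0.4   0.73  0.26  1.82 -0.3   0.63  0.23]
shift [ 0.0058 -0.0013  0.0075] rot [-0.001   0.0001  0.0001]
unit axes in tool [[-0.0, -0.0, -1.0], [1.0, -0.003, -0.0], [-0.003, -1.0, 0.0]]
```

Call:
{"name": "play_rows", "arguments": {"moves": [[[0,0,0.004,0,0,0,-1],[0,0,0.008,0,0,0,-1],[0,0,0.011,0,0,0,-1],[0,0,0.011,0,0,0,-1]]]}}

```text
time_s: 10.95
position: [589.6, 66.6, 55.2]
tcp_rot: [-1.716, 1.571, -3.102]
ft_force: [0.6, 3.5, 1.6]
gripper_width: 0.0
```

```bash
python3 -c "
from g import *
info()"
```

```text
t 10.95 unit [74.3 41.5 55.2] F(unit) [1.3 3.3 1.6] w 0.0 q [-0.39  0.73  0.26  1.82 -0.3   0.63  0.23]
unit axes in tool [[-0.0, 0.0, -1.0], [1.0, -0.003, -0.0], [-0.003, -1.0, -0.0]]
```

Call:
{"name": "play_rows", "arguments": {"moves": [[[0,0,0.004,0,0,0,-1],[0,0,0.008,0,0,0,-1],[0,0,0.011,0,0,0,-1],[0,0,0.011,0,0,0,-1]]]}}

```text
time_s: 11.28
position: [589.6, 66.6, 55.2]
tcp_rot: [-2.871, 1.568, 2.028]
ft_force: [-2.8, 12.6, 3.3]
gripper_width: -0.2
```

```bash
python3 -c "
from g import *
info()"
```

```text
t 11.2833 unit [74.3 41.4 55.2] F(unit) [-0.4 12.9  3.3] w -0.2 q [-0.39  0.73  0.26  1.82 -0.3   0.63  0.24]
unit axes in tool [[-0.001, 0.002, -1.0], [1.0, -0.002, -0.001], [-0.002, -1.0, -0.002]]
```

Against the end stop (12.9 N, no motion). Backing off along +y, then up and away.

Call:
{"name": "play_rows", "arguments": {"moves": [[[0,0,-0.02,0,0,0,-1],[0,0,-0.06,0,0,0,-1],[0,0,-0.15,0,0,0,-1],[0,0,-0.25,0,0,0,-1],[-0.1,0,-0.35,0,0,0,-1],[-0.3,0,-0.5,0,0,0,-1],[-0.5,0,-0.7,0,0,0,-1],[-0.7,0,-0.9,0,0,0,-1],[-0.8,0,-1,0,0,0,-1],[-0.8,0,-1,0,0,0,-1],[-0.8,0,-1,0,0,0,-1]]]}}

```text
time_s: 12.2
position: [553.2, 266.3, 218.7]
tcp_rot: [2.162, 1.565, 0.781]
ft_force: [1.1, 0.3, 0.4]
gripper_width: 0.2
```

```bash
python3 -c "
from g import *
info()
b=env.read_camera('scene');t=env.read_camera('top')
cv2.imwrite('pics/sc9.png',b[:,:,::-1]);cv2.imwrite('pics/top9.png',t[:,:,::-1])
for n,im,(x0,y0,x1,y1) in (('a',b,(220,185,425,355)),('b',t,(245,170,400,310))):
  cv2.imwrite('pics/fin%s.png'%n,cv2.resize(np.clip(im[y0:y1,x0:x1,::-1]*1.8,0,255).astype('uint8'),None,fx=3.5,fy=3.5,interpolation=2))"
```

```text
t 12.2 unit [ 75.9 244.4 218.7] F(unit) [1.1 0.1 0.4] w 0.2 q [-0.8   0.54  0.37  1.66 -0.23  0.97 -0.15]
unit axes in tool [[0.005, 0.003, -1.0], [1.0, 0.002, 0.005], [0.002, -1.0, -0.003]]
```

View pics/fina.png

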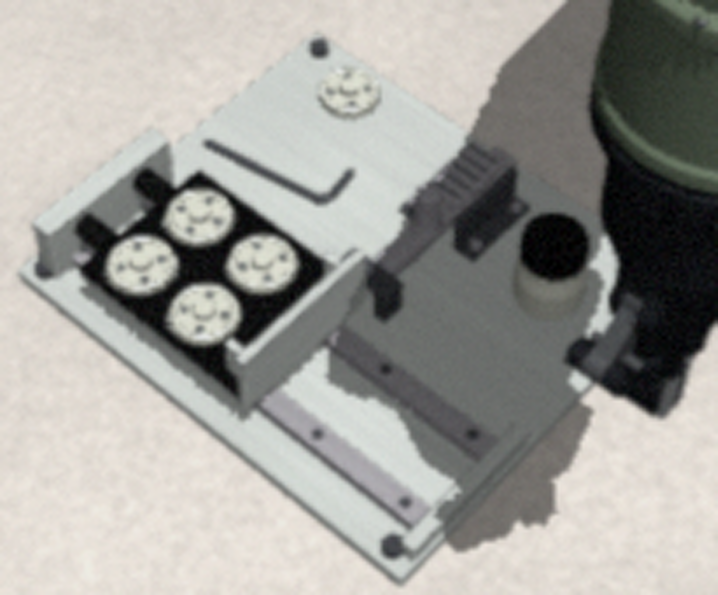

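View pics/finb.png

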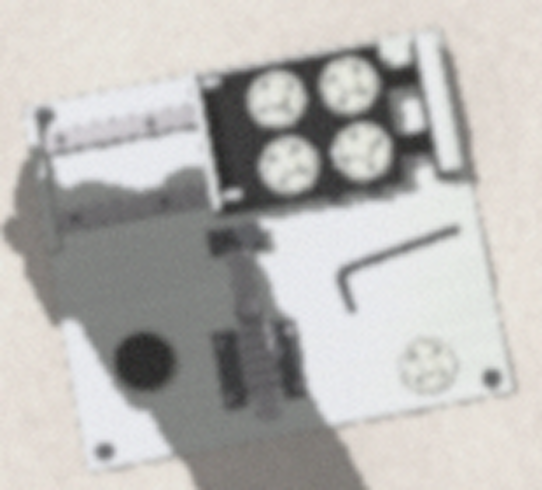

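The carriage is against the black buffers, all four discs are in their nests, and the stray disc, hex key and jar are unmoved. I'll check the travel in numbers.

```bash
python3 - <<'E'
from g import *
im=cv2.imread('pics/top9.png')[185:228,318:368];g=cv2.resize(cv2.cvtColor(im,6),None,fx=6,fy=6,interpolation=2)
_,b=cv2.threshold(g,0,255,8);b=cv2.morphologyEx(b,3,np.ones((9,9)))
for c in cv2.findContours(b,1,2)[0]:
    if 6000<cv2.contourArea(c)<9000:
        (u,v),_,_=cv2.fitEllipse(c);print(unit(onz('top',(u+.5)/6-.5+318,(v+.5)/6-.5+185,50)).round(1))
print('start',[unit((*p,50)).round(1) for p in((562.2,83.4),(571.9,32.4),(609.3,92.3),(619.1,41.3))])
E
```

```text
[ 50.6 -26.9  50. ]
[ 50.6 -79.   50. ]
[ 98.4 -27.1  50. ]
[ 98.6 -79.   50. ]
start [array([50.5, 63.1, 50. ]), array([50.5, 11.2, 50. ]), array([98.4, 63. , 50. ]), array([98.5, 11.1, 50. ])]
```

All four discs moved 90.1 mm along unit −y, which is full travel. Handing in.

```bash
python3 -c "
from cell import env
print(env.job_done())"
```

```text
the job is handed in; nothing more can be done
None
```

The job is done and handed in at about 12.3 s of the 48 s allowed.

- **Bolt and catch:** One fingertip pressed the thumb plate to its stop and held it while the other drew the knob. At the stop, the force rose to 13.7 N with no further motion. After I raised the hand, the picture showed the knob at its drawn position and the plate back at its 52 mm height.
- **Carriage:** I pushed it by the push plate against the end stop, where the force reached 12.9 N with no motion. I then took the hand away to the loading side, clear of everything.
- **Final check:** The disc centres in the top view moved 90.0 to 90.2 mm, and all four discs sit in their nests. The stray disc, hex key and jar look unmoved. I did not check the items off the slide (print pad, ink can, thinner, spanner) in the final pictures.
- **Odd readings:**
  - My first hand-picked knob triangulation was about 9 mm too high, so I dropped it. The disc fit agreed between the two cameras to under 1 mm, and I used it with the plate-corner position, checked against the knob and thumb plate.
  - The vertical force read close to zero at the end of the draw. I put that down to friction at the knob.

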